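Lever open the tube incubator and lay in its retaining bar

TASK

Slip the blade of the flat lever into the slot under the front tab of the tube incubator's cover and lever the cover fully open with it, keeping the gripper itself off the cover. Then lay the lever down flat on the counter, and set the retaining bar, grip block up and without dropping it, across the two saddles inside the incubator, level, centred and resting in both notches. Leave the cover open and the bottle, tube rack and beaker where they are.

Things in the scene. Friction and masses are not known exactly. Their poses are not given: they have to be found in the camera images.
- incubator: White tube incubator fixed to the counter: open-topped box 160 (x) x 230 (y) x 84 mm high, walls 6 mm, shut by a hinged cover. Origin: centre of its underside; x points from its front (slot side, towards the robot) to its back (hinge side), z up. Inside, between two saddles, are purple tube caps up to 42 mm above the counter.
- slot (a point): Middle of the slot in the incubator's front face: 80 mm wide, 12 mm high (72 to 84 mm above the counter), open to the front, under the cover. Axes as the incubator's. Behind the 6 mm front wall there is free space for the blade.
- hinge_line (a point): Middle of the cover's hinge line, at the incubator's back top edge, 160 mm behind its front face, 84 mm above the counter, level with the underside of the shut cover. Axes as the incubator's; the hinge runs along y.
- cover (a joint): Opening of the cover in rad: 0 shut, 1.22 fully open against its stop. At 70 degrees the open cover still leans over the saddles, its front edge 160 mm above the rim: the gripper must come in under it from the front, tilted. The stiff hinge holds the cover wherever it is left well open; below that it sinks shut; raising it takes about 2 N at the front edge.
- cover_tab (a point): Middle of the tab's front edge, at its underside, moving with the cover. The white cover plate is 165 mm from front to back, 230 wide, 9 thick, with a tab 60 mm wide and 5 thick sticking out in the middle of its front edge, to 184 mm from the hinge (24 mm past the box's front face). -x points from hinge to tab, z out of its upper face.
- lever: Loose flat lever on the counter, 180 mm long, about 140 g: grey handle 100 x 24 x 20 mm high, steel blade 80 x 24 x 3 mm in line with it. Origin: underside, 5 mm ahead of the handle's middle; x points to the blade tip, 125 mm away; the handle spans x = -55 to +45 mm; the blade lies 9 to 12 mm above the underside.
- lever_tip (a point): Middle of the end of the lever's blade, half way through its thickness (10.5 mm above the underside). Axes as the lever's.
- bar: Loose aluminium retaining bar on the counter: 180 mm long (y), 20 wide (x), 8 thick, with a grip block in the middle of its upper face, 14 (x) x 26 (y) x 24 mm tall (top 32 mm above the bar's underside); about 120 g. Origin: centre of its underside; z up. Either way round is the same.
- seat (a point): Where the bar's origin belongs: midway between the two aluminium saddles, 20 mm behind the incubator's middle, at seat height (46 mm above the counter). Saddles at y = +78 and -78 mm, each 16 mm long in y; notches open at the top, 28 mm wide in x, cheeks 10 mm above the seat. Axes as the incubator's.
- bottle: Amber bottle 60 mm across, 140 mm high; origin: centre of its underside. Leave alone.
- tube_rack: White rack with capped tubes, 60 x 120 mm, 80 mm high; origin: centre of its underside. Leave alone.
- beaker: White beaker 70 mm across, 90 mm high; origin: centre of its underside. Leave alone.

How it is judged:
By the outcome, as a careful person would: the job done as asked, in the order asked, and still so for the second after the job is handed in, with the robot touching nothing.
It also fails if it takes over 70 s, if anything falls off the work surface, if the arm or the gripper's body presses on something with over 40 N, if the wrist force passes 120 N, or if a joint passes its speed limit or range.

ROBOT

A 6-joint arm with a two-finger parallel gripper is mounted at the origin on the work surface. World frame = base frame: x ahead of the robot, y to its left, z up, the work surface at z = 0. Lengths are in m, angles in rad, forces in N, time in s.
With the tool pointing down it reaches from about 0.35 to 0.85 m from the base axis. Payload 8.1 kg.
Tool frame: the origin (TCP) lies at the very end of the fingers, on their centre line; the grasp point (between the pads) lies 19 mm behind it; z points along the fingers, y is the line along which they close (so a half turn about z gives the same grasp; the last joint's range is limited). The gripper opens to 93 mm and grips with 3 to 60 N. Pads are 15 mm wide; open, the fingers measure 128 mm over their backs; the gripper's body (75 mm by 188 mm) begins 65 mm behind the grasp point.
Start: joints at [-1.213, 0.13, 1.488, -0, 1.523, -0.085], TCP at [0.257, -0.542, 0.219] pointing down, gripper open.
Joint ranges: [-2.96, 2.96], [-0.89, 2.26], [0.02, 2.5], [-1.34, 4.48], [0, 2.73], [-2.66, 2.66]. Speed limits (rad/s): [2.39, 2.39, 2.79, 3.14, 3.14, 3.14].

INTERFACE

Orientations are given as a rotation vector (axis times angle).
In Python, from plant import robot, imaging gives the robot as it stands.
- The arm moves only by the tool jog_arm, never from a script. Its argument "rows" is a list of rows, each a list of 2 entries, a list of its own where there are three numbers: the shift along the tool's x, y, z each as a share of 0.2 m, from -1 to 1, then the turn, a rotation vector about the tool's x, y, z each as a share of pi/2 rad, from -1 to 1. A call has 1 to 5 rows; each row is the pose to reach, as a shift and turn from the pose commanded when the call began, along the tool's axes at that moment; what a row does not reach only later rows make up. A row lasts 1/10 s, in which the tool goes at most 50 mm and 8.59 degrees, less where a joint would pass 70% of its speed; a pose out of reach is approached as far as the arm can. A call with a number of a shift or a turn outside -1 to 1 is refused whole. A call with a gripper value outside its range is refused whole. "hand" is the closure, from -1 (fully open) to 1 (shut), set as the call begins (left out, the last holds). The fingers move at their own pace and stop on an object; "squeeze" is the grip in N (left out, the last holds). Time passes only in rows, so rows that repeat a pose let the fingers close. It gives the time, the measured TCP pose, the force, the opening and the grip force at its end, in the units of the state.
- robot.read_state(): the state, without advancing time (a new reading comes with each control period).
- imaging.read_camera(name): name is "side" or "top"; returns a dict with "frame" (400x640x3 uint8, red, green, blue), "vertical_fov" (degrees; the focal length in pixels is half the picture's height over the tangent of half this angle, whatever the lens; pixels are square), "cx", "cy" (the principal point, pixels), "k1" (the pictures are not rectified: a ray, as slopes to the right and down, at radius r is drawn at 1 + k1 r^2 times it, then the intrinsics apply), "R" (3x3) and "t" (3): a world point X has camera coordinates R X + t. Camera axes: x right, y down, z forward; pixel columns grow to the right and rows downward; lengths in m; the calibration is good to about 2 mm. A picture is of the moment at which its call begins. There is no depth.
- robot.close_job(): hands the job in; it is judged then, once.
The state is a dict: "t": time; "q": joint angles; "dq": joint speeds; "joint_torque": joint torques, N m; "tool_pos": TCP position; "orientation": TCP orientation; "force": force on the tool from outside, world axes, zero at the start; "wrist_torque": the same for the moment, N m; "opening": finger opening in m; "gripper_force": force on a finger pad.
Only numpy, scipy, OpenCV 4.12 (cv2) and the standard library are available. Lean on these libraries where they do the work, as an engineer would, in place of code of your own. Each camera call takes 0.05 s, during which the arm holds its last target. There are 200 camera calls.

## Working session

There is one attempt and no reset: what is moved stays moved. The work goes in short steps, Python scripts to look and compute and a tool call to move; the robot and the scene stay as the last step left them, time stands still between calls to the robot, and variables do not carry over. Pictures are saved under pics/ and viewed, at most 13 in all, crops included, and the job is handed in when it is done.

Besides the shell and the picture viewer there is one more tool, called after "Request:" as name(argument=value, ...), one argument or row to a line, values as JSON. jog_arm: Moves the arm, as the interface text tells. Its arguments: {"type":"object","properties":{"rows":{"type":"array"},"hand":{"type":"number"},"squeeze":{"type":"number"}},"required":["rows"]}

```bash
ls; mkdir -p pics; cat > h.py <<'E'
import numpy as np, cv2
from scipy.spatial.transform import Rotation as Ro
from plant import robot, imaging
def intr(c):
    f=200/np.tan(np.radians(c["vertical_fov"])/2); return f
def ray(c,u,v):
    f=intr(c); x=(u-c["cx"])/f; y=(v-c["cy"])/f; a,b=x,y
    for _ in range(30):
        s=1+c["k1"]*(a*a+b*b); a,b=x/s,y/s
    R=np.array(c["R"]);t=np.array(c["t"])
    return -R.T@t, R.T@np.array([a,b,1.])
def onz(c,u,v,z):
    o,d=ray(c,u,v); return o+d*(z-o[2])/d[2]
def proj(c,X):
    p=np.array(c["R"])@np.asarray(X,float)+np.array(c["t"]); a=p[:2]/p[2]
    a=a*(1+c["k1"]*(a@a)); return a*intr(c)+[c["cx"],c["cy"]]
def tri(c1,p1,c2,p2):
    o1,d1=ray(c1,*p1);o2,d2=ray(c2,*p2)
    s=np.linalg.lstsq(np.c_[d1,-d2],o2-o1,rcond=None)[0]
    a=o1+s[0]*d1;b=o2+s[1]*d2
    return (a+b)/2,np.linalg.norm(a-b)
def cams(tag=None):
    r={}
    for n in("top","side"):
        r[n]=imaging.read_camera(n)
        if tag: cv2.imwrite(f"pics/{tag}_{n}.png",r[n]["frame"][:,:,::-1])
    return r["top"],r["side"]
E
python3 - <<'E'
from h import *
import pickle
t,s=cams("a"); pickle.dump((t,s),open("a.pkl","wb"))
for c in(t,s): print({k:np.round(v,3).tolist() for k,v in c.items() if k!="frame"})
print(robot.read_state())
E
```

```text
pics
{'vertical_fov': 42.54, 'cx': 325.349, 'cy': 190.277, 'k1': -0.084, 'R': [[-0.023, -1.0, 0.008], [-0.982, 0.021, -0.186], [0.185, -0.012, -0.983]], 't': [0.061, 0.615, 1.296]}
{'vertical_fov': 48.136, 'cx': 314.444, 'cy': 201.221, 'k1': -0.086, 'R': [[-0.94, -0.342, 0.006], [-0.219, 0.589, -0.778], [0.263, -0.732, -0.628]], 't': [0.569, 0.144, 1.321]}
{'t': 0.1, 'q': array([-1.21341213e+00,  1.31067159e-01,  1.48920644e+00,  6.57089289e-06,
        1.52301622e+00, -8.54016553e-02]), 'dq': array([-0.00019787,  0.00030289, -0.0024379 , -0.00020753, -0.00152066,
        0.00022448]), 'joint_torque': array([ 1.72481516e-03, -5.61341822e+01, -4.93096769e+01,  7.71457865e-02,
        2.90920789e-02, -7.61172510e-05]), 'tool_pos': array([ 0.25690862, -0.5416235 ,  0.2176836 ]), 'orientation': array([-3.06327307e+00, -6.89488520e-01,  3.51021679e-04]), 'force': array([-0.77043631,  0.48209049,  0.01906179]), 'wrist_torque': array([-0.01512227,  0.01009127, -0.01329999]), 'gripper_force': 0.0, 'opening': 0.09331984080429814}
```

View pics/a_top.png

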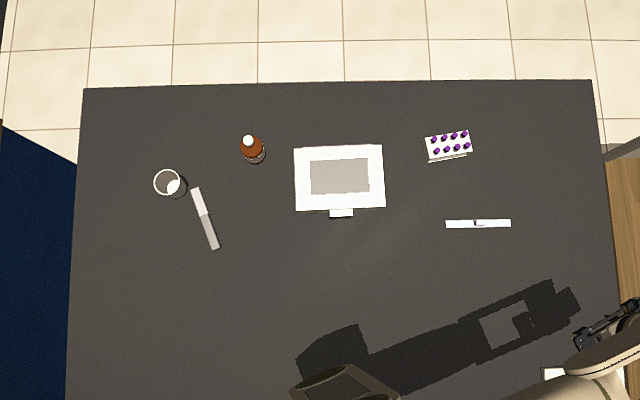

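View pics/a_side.png

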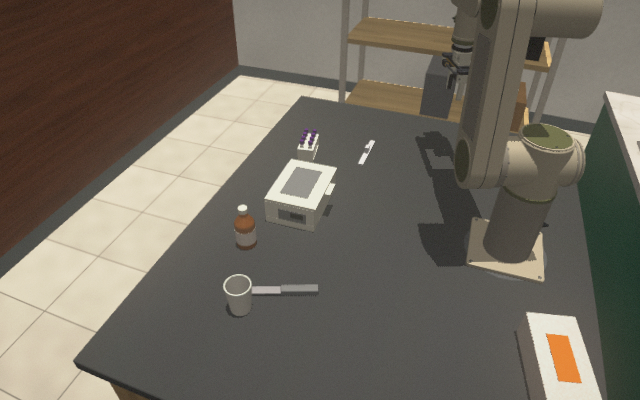

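Top view: lever from blade end (196,188) to handle end (214,249), incubator cover around (340,178) with tab at (341,213), bar at (478,223). The side view shows the same items: lever (252..318,290), bar (367,152), tab (331,189).

```bash
cat > m.py <<'E'
from h import *
import pickle
t,s=pickle.load(open("a.pkl","rb"))
def blob(c,x0,y0,x1,y1,lo,hi=256,sat=60):
    f=c["frame"][y0:y1,x0:x1]; hsv=cv2.cvtColor(f,cv2.COLOR_RGB2HSV)
    m=((hsv[...,2]>=lo)&(hsv[...,2]<hi)&(hsv[...,1]<sat)).astype(np.uint8)
    n,l,st,ce=cv2.connectedComponentsWithStats(m)
    k=1+np.argmax(st[1:,4]); ys,xs=np.where(l==k)
    r=cv2.minAreaRect(np.c_[xs,ys].astype(np.float32))
    return np.array(r[0])+[x0,y0],r[1],r[2],cv2.boxPoints(r)+[x0,y0],st[k,4]
if __name__=="__main__":
    for nm,c,b in[("lever top",t,(186,183,225,256,110)),("handle top",t,(186,183,225,256,110,200)),("blade top",t,(186,183,225,256,205)),
      ("bar top",t,(435,212,520,235,140)),("cover top",t,(285,138,395,222,185)),("bar side",s,(352,135,380,168,140)),("handle side",s,(250,280,325,300,110,190)),("blade side",s,(250,280,325,300,191))]:
        r=blob(c,*b); print(nm,np.round(r[0],1),np.round(r[1],1),round(r[2],1),np.round(r[3],1).tolist(),r[4])
    for i,(c,b) in enumerate([(t,(180,170,230,260)),(t,(435,205,520,240)),(s,(245,270,330,300)),(s,(350,130,385,170)),(s,(255,150,345,235)),(t,(285,135,395,222))]):
        x0,y0,x1,y1=b
        im=c["frame"][y0:y1,x0:x1,::-1]; 
        k=min(265/im.shape[1],290/im.shape[0]); im=cv2.resize(im,None,fx=k,fy=k,interpolation=cv2.INTER_NEAREST); print(i,round(k,3))
        if i==0: C=np.zeros((600,800,3),np.uint8)
        C[(i//3)*300:(i//3)*300+im.shape[0],(i%3)*267:(i%3)*267+im.shape[1]]=im
    cv2.imwrite("pics/crops.png",C)
E
python3 m.py
```

```text
lever top [204.7 218. ] [65.3 10.3] 69.4 [[188.5, 189.2], [198.1, 185.6], [221.0, 246.7], [211.4, 250.4]] 616
handle top [209.2 231.7] [36.5  8.9] 69.8 [[198.7, 216.1], [207.1, 213.0], [219.7, 247.3], [211.3, 250.4]] 239
blade top [198.8 202. ] [29.4  8.7] 70.2 [[189.7, 189.6], [197.9, 186.7], [207.8, 214.3], [199.7, 217.3]] 243
bar top [477.5 223. ] [ 8. 65.] 90.0 [[445.0, 219.0], [510.0, 219.0], [510.0, 227.0], [445.0, 227.0]] 524
cover top [339.4 180.6] [70.9 89.6] 87.4 [[293.0, 147.2], [382.5, 143.1], [385.7, 214.0], [296.2, 218.0]] 5763
bar side [365.7 151.6] [ 6.3 27.3] 26.6 [[356.8, 162.4], [369.0, 138.0], [374.6, 140.8], [362.4, 165.2]] 130
handle side [283.5 286.5] [13. 67.] 90.0 [[250.0, 280.0], [317.0, 280.0], [317.0, 293.0], [250.0, 293.0]] 496
blade side [250. 284.] [6. 0.] -90.0 [[250.0, 287.0], [250.0, 287.0], [250.0, 281.0], [250.0, 281.0]] 7
0 3.222
1 3.118
2 3.118
3 7.25
4 2.944
5 2.409
```

View pics/crops.png

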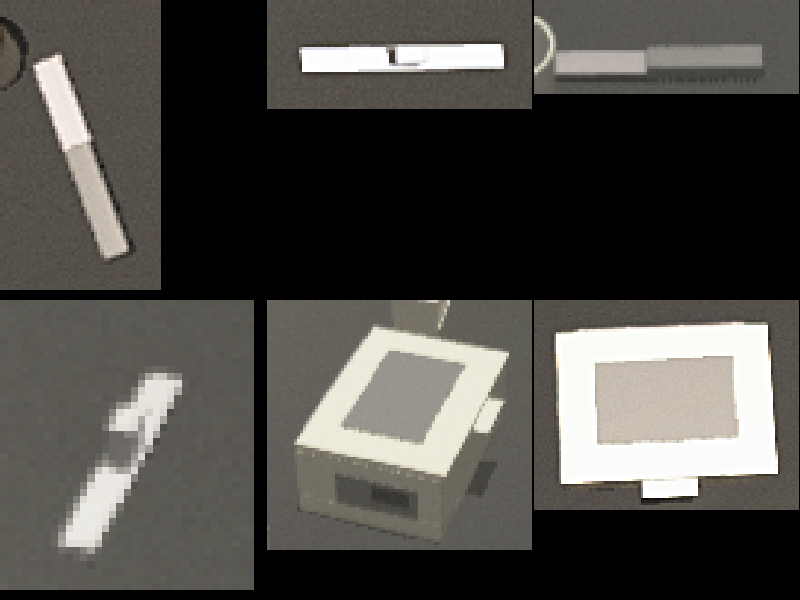

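```bash
python3 - <<'E'
from h import *
import pickle
t,s=pickle.load(open("a.pkl","rb"))
T=[(294.1,148.7),(382.1,144.5),(385.9,207.2),(296.6,211.8),(329.8,217.2),(353.1,215.9)]
S=[(265.2,198.2),(291,158.8),(336.9,167.3),(314.1,209.1),(330.7,194.8),(334.8,184.6)]
for a,b in zip(T,S):
    X,e=tri(t,a,s,b); print("cov",X.round(4),round(e,4),"z93:",onz(t,*a,.093 if a[1]<213 else .089).round(4),onz(s,*b,.093 if a[1]<213 else .089).round(4))
# lever: top px crops k=3.222 off 180,170 ; side k=3.118 off 245,270 x0 534
f=lambda x,y:(180+x/3.222,170+y/3.222); g=lambda x,y:(245+(x-534)/3.118,270+y/3.118)
L=[("tip",f(47,60),.012),("junction",f(78,145),.016),("hend",f(115.5,253),.02)]
for n,p,z in L: print(n,onz(t,*p,z).round(4))
hc=[(198.7,216.1),(207.1,213.0),(219.7,247.3),(211.3,250.4)]
print("hc",[onz(t,*p,.02).round(3).tolist() for p in hc])
SL=[g(556,51),g(556,73),g(647,46),g(762,45),g(762,66)]
print("side",[onz(s,*p,z).round(4).tolist() for p,z in zip(SL,[.012,.012,.02,.02,.02])])
print("hend tri",tri(t,f(103,258),s,g(762,45)),tri(t,f(128,247),s,g(762,66)))
print("tip tri",tri(t,f(35,66),s,g(556,73)),tri(t,f(58,54),s,g(556,51)))
# bar
b=lambda x,y:(435+(x-267)/3.118,205+y/3.118)
for p in[(300,47),(300,72),(504,43),(504,68)]: print("bar",onz(t,*b(*p),.008).round(4))
for p in[(397,46),(426,64)]: print("blk",onz(t,*b(*p),.032).round(4))
q=lambda x,y:(350+x/7.25,130+(y-300)/7.25)
for p in[(145,373),(182,375),(58,547),(97,550)]: print("bar side",onz(s,*q(*p),.008).round(4))
print("bar tri",tri(t,b(504,55),s,q(163,374)),tri(t,b(300,60),s,q(78,548)))
for n,bx in(("bottle",None),):
    print("beaker",onz(t,169,182,.09),"bottle",onz(t,248,140,.14))
E
```

```text
cov [0.7206 0.1263 0.0906] 0.0024 z93: [0.7212 0.1265 0.093 ] [0.7179 0.1291 0.093 ]
cov [ 0.7291 -0.104   0.0885] 0.0001 z93: [ 0.7279 -0.1034  0.093 ] [ 0.7265 -0.0977  0.093 ]
cov [ 0.5635 -0.1058  0.0916] 0.0025 z93: [ 0.5621 -0.1058  0.093 ] [ 0.5642 -0.1039  0.093 ]
cov [0.5588 0.1229 0.0905] 0.0066 z93: [0.5552 0.122  0.093 ] [0.5612 0.1258 0.093 ]
cov [0.5395 0.0377 0.0879] 0.0014 z93: [0.5401 0.0379 0.089 ] [0.5384 0.0391 0.089 ]
cov [ 0.5437 -0.0217  0.084 ] 0.0018 z93: [ 0.5421 -0.0216  0.089 ] [ 0.5427 -0.0152  0.089 ]
tip [0.6368 0.4041 0.012 ]
junction [0.5629 0.3752 0.016 ]
hend [0.4717 0.3415 0.02  ]
hc [[0.56, 0.389, 0.02], [0.568, 0.367, 0.02], [0.475, 0.331, 0.02], [0.467, 0.354, 0.02]]
side [[0.6393, 0.3952, 0.012], [0.6287, 0.4169, 0.012], [0.5653, 0.3688, 0.02], [0.4737, 0.3336, 0.02], [0.4659, 0.3553, 0.02]]
hend tri (array([0.46751448, 0.3482433 , 0.03819955]), np.float64(0.0021979419964666016)) (array([ 0.47569688,  0.33559049, -0.00545698]), np.float64(0.005830280393123611))
tip tri (array([0.63134008, 0.41470469, 0.00877538]), np.float64(0.002367822283795661)) (array([0.64085728, 0.39464548, 0.01120379]), np.float64(0.0023093698060266373))
bar [ 0.5359 -0.2784  0.008 ]
bar [ 0.514 -0.277  0.008]
bar [ 0.5349 -0.4604  0.008 ]
bar [ 0.5129 -0.4585  0.008 ]
blk [ 0.5317 -0.3569  0.032 ]
blk [ 0.5155 -0.3811  0.032 ]
bar side [ 0.5331 -0.4519  0.008 ]
bar side [ 0.5134 -0.4571  0.008 ]
bar side [ 0.5321 -0.2699  0.008 ]
bar side [ 0.5127 -0.2743  0.008 ]
bar tri (array([ 0.52480648, -0.46104959,  0.00396007]), np.float64(2.1417381153560494e-05)) (array([ 0.52437096, -0.27882911,  0.00370308]), np.float64(0.0012952308503118817))
beaker [0.64035664 0.45215868 0.09      ] bottle [0.73352002 0.24020025 0.14      ]
```

```bash
cat > p.py <<'E'
from h import *
def rot(yaw,pitch=0):
    "tool down, tool x horizontal at yaw; pitch>0 raises tool x (lever tip up)"
    c,s=np.cos(yaw),np.sin(yaw)
    R=np.array([[c,s,0],[s,-c,0],[0,0,-1.]])
    return Ro.from_matrix(R)*Ro.from_euler('y',pitch)
def plan(targets,extra=1,start=None):
    "targets: (xyz, Rotation); prints rows for each call"
    st=robot.read_state(); p,r=start or (np.array(st["tool_pos"]),Ro.from_rotvec(st["orientation"]))
    for P,Rt in targets:
        P=np.array(P,float)
        while True:
            d=r.inv().apply(P-p); w=(r.inv()*Rt).as_rotvec()
            k=max(1,np.abs(d).max()/.2,np.linalg.norm(d)/.24,np.linalg.norm(w)/.72)
            row=np.r_[np.round(d/k/.2,3),np.round(w/k/(np.pi/2),3)]
            n=min(5,int(np.ceil(max(np.linalg.norm(d)/k/.05,np.linalg.norm(w)/k/.15)))+extra)
            p=p+r.apply(row[:3]*.2); r=r*Ro.from_rotvec(row[3:]*np.pi/2)
            print(n,"x",[row[:3].tolist(),row[3:].tolist()],"->",p.round(3))
            if k==1: break
def show():
    st=robot.read_state(); print({k:np.round(st[k],4).tolist() for k in("t","tool_pos","q","force","wrist_torque","opening","gripper_force")}); return st
E
python3 - <<'E'
from p import *
st=show(); print(Ro.from_rotvec(st["orientation"]).as_matrix().round(3))
plan([([.5484,.3723,.22],rot(.36)),([.5484,.3723,.06],rot(.36)),([.5484,.3723,.004],rot(.36))])
E
```

```text
{'t': 0.1, 'tool_pos': [0.2569, -0.5416, 0.2177], 'q': [-1.2134, 0.1311, 1.4892, 0.0, 1.523, -0.0854], 'force': [-0.7704, 0.4821, 0.0191], 'wrist_torque': [-0.0151, 0.0101, -0.0133], 'opening': 0.0933, 'gripper_force': 0.0}
[[ 0.904  0.428 -0.001]
 [ 0.428 -0.904  0.002]
 [ 0.    -0.002 -1.   ]]
5 x [[0.819, -0.877, -0.001], [-0.0, -0.0, 0.013]] -> [ 0.33  -0.313  0.218]
5 x [[0.801, -0.893, -0.001], [-0.0, -0.0, 0.013]] -> [ 0.403 -0.084  0.219]
5 x [[0.783, -0.909, -0.002], [-0.001, -0.0, 0.013]] -> [0.476 0.144 0.219]
5 x [[0.762, -0.923, -0.003], [-0.0, -0.0, 0.014]] -> [0.548 0.372 0.22 ]
5 x [[0.0, -0.0, 0.8], [-0.0, -0.0, -0.0]] -> [0.548 0.372 0.06 ]
3 x [[0.0, -0.0, 0.28], [-0.0, -0.0, -0.0]] -> [0.548 0.372 0.004]
```

Request:
jog_arm(
  rows=[
    [[0.819,-0.877,0],[0,0,0.013]],
    [[0.819,-0.877,0],[0,0,0.013]],
    [[0.819,-0.877,0],[0,0,0.013]],
    [[0.819,-0.877,0],[0,0,0.013]],
    [[0.819,-0.877,0],[0,0,0.013]],
  ],
  hand=-1,
  squeeze=60,
)

```text
t: 0.6
tool_pos: [0.3301, -0.3109, 0.2181]
orientation: [-3.071, -0.659, -0.0]
force: [0.3, -0.3, 0.1]
opening: 0.0929
gripper_force: 0.0
```

Request:
jog_arm(
  rows=[
    [[0.8,-0.893,0],[0,0,0.013]],
    [[0.8,-0.893,0],[0,0,0.013]],
    [[0.8,-0.893,0],[0,0,0.013]],
    [[0.8,-0.893,0],[0,0,0.013]],
    [[0.8,-0.893,0],[0,0,0.013]],
  ],
)

```text
t: 1.1
tool_pos: [0.4028, -0.0824, 0.2185]
orientation: [-3.078, -0.628, -0.001]
force: [0.3, -0.6, -0.3]
opening: 0.0933
gripper_force: 0.0
```

Request:
jog_arm(
  rows=[
    [[0.783,-0.909,0],[0,0,0.013]],
    [[0.783,-0.909,0],[0,0,0.013]],
    [[0.783,-0.909,0],[0,0,0.013]],
    [[0.783,-0.909,0],[0,0,0.013]],
    [[0.783,-0.909,0],[0,0,0.013]],
  ],
)

```text
t: 1.6
tool_pos: [0.4756, 0.1464, 0.2183]
orientation: [-3.084, -0.598, 0.0]
force: [1.5, 0.1, 0.7]
opening: 0.0934
gripper_force: 0.0
```

Request:
jog_arm(
  rows=[
    [[0.762,-0.923,0],[0,0,0.014]],
    [[0.762,-0.923,0],[0,0,0.014]],
    [[0.762,-0.923,0],[0,0,0.014]],
    [[0.762,-0.923,0],[0,0,0.014]],
    [[0.762,-0.923,0],[0,0,0.014]],
  ],
)

```text
t: 2.1
tool_pos: [0.5482, 0.3744, 0.2177]
orientation: [3.091, 0.563, -0.001]
force: [0.3, -0.9, 0.2]
opening: 0.0932
gripper_force: 0.0
```

Request:
jog_arm(
  rows=[
    [[0,0,0.79],[0,0,0]],
    [[0,0,0.79],[0,0,0]],
    [[0,0,0.79],[0,0,0]],
    [[0,0,0.79],[0,0,0]],
    [[0,0,0.79],[0,0,0]],
  ],
)

```text
t: 2.6
tool_pos: [0.5466, 0.3706, 0.0584]
orientation: [3.089, 0.561, -0.008]
force: [1.0, -0.4, 0.3]
opening: 0.0929
gripper_force: 0.0
```

```bash
python3 - <<'E'
from p import *
t,s=cams()
C=np.vstack([cv2.resize(t["frame"][150:270,150:270,::-1],(400,400),interpolation=2),]); D=cv2.resize(s["frame"][210:330,230:350,::-1],(400,400),interpolation=2)
cv2.imwrite("pics/b.png",np.hstack([C,D]))
show(); plan([([.5484,.3723,.004],rot(.36))])
E
```

```text
{'t': 2.7, 'tool_pos': [0.5501, 0.3725, 0.0638], 'q': [0.5181, 0.4108, 1.446, -0.0, 1.281, 1.7295], 'force': [0.8815, -0.7416, 0.6934], 'wrist_torque': [0.0172, -0.052, -0.043], 'opening': 0.0931, 'gripper_force': 0.0}
3 x [[-0.009, -0.002, 0.299], [-0.0, -0.002, -0.0]] -> [0.548 0.372 0.004]
```

View pics/b.png

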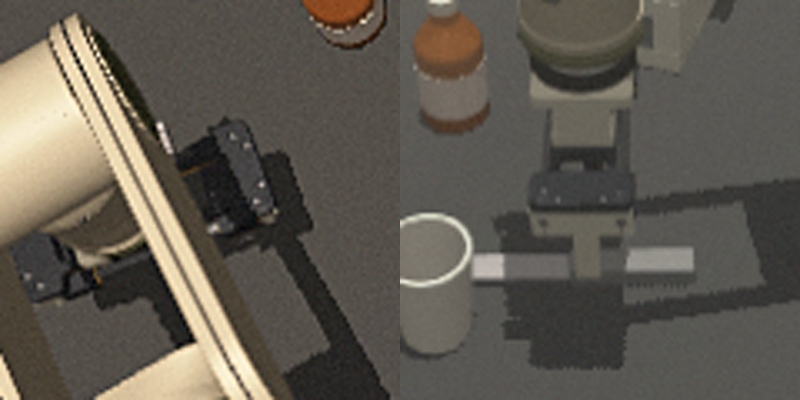

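The gripper straddles the handle just behind the blade/handle junction (side crop: junction x≈572, finger at 573–600). Now down and close.

Request:
jog_arm(
  rows=[
    [[-0.009,0,0.295],[0,0,0]],
    [[-0.009,0,0.295],[0,0,0]],
    [[-0.009,0,0.295],[0,0,0]],
    [[-0.009,0,0.295],[0,0,0]],
  ],
)

```text
t: 3.1
tool_pos: [0.5483, 0.3719, 0.0047]
orientation: [-3.09, -0.561, -0.005]
force: [-0.1, -0.6, 1.4]
opening: 0.093
gripper_force: 0.0
```

Request:
jog_arm(
  rows=[
    [[0,0,0],[0,0,0]],
    [[0,0,0],[0,0,0]],
    [[0,0,0],[0,0,0]],
    [[0,0,0],[0,0,0]],
    [[0,0,0],[0,0,0]],
  ],
  hand=1,
  squeeze=60,
)

```text
t: 3.6
tool_pos: [0.5467, 0.371, 0.0017]
orientation: [3.091, 0.562, -0.0]
force: [-0.7, -0.3, -0.8]
opening: 0.0577
gripper_force: 0.0
```

Request:
jog_arm(
  rows=[
    [[0,0,0],[0,0,0]],
    [[0,0,0],[0,0,0]],
    [[0,0,0],[0,0,0]],
    [[0,0,0],[0,0,0]],
    [[0,0,0],[0,0,0]],
  ],
)

```text
t: 4.1
tool_pos: [0.5466, 0.3711, 0.0016]
orientation: [3.091, 0.562, -0.0]
force: [-0.7, -0.2, -1.3]
opening: 0.0234
gripper_force: 60.0
```

```bash
python3 - <<'E'
from p import *
plan([([.52,.36,.12],rot(.36)),([.4173,.0042,.15],rot(.03)),([.4173,.0042,.069],rot(.03))],extra=2)
E
```

```text
5 x [[-0.144, 0.005, -0.592], [-0.0, 0.0, -0.0]] -> [0.52 0.36 0.12]
5 x [[-0.715, 0.959, -0.097], [0.0, 0.0, 0.136]] -> [0.454 0.13  0.139]
5 x [[-0.272, 0.597, -0.053], [0.0, 0.0, 0.074]] -> [0.417 0.004 0.15 ]
4 x [[0.0, -0.0, 0.405], [0.0, 0.0, -0.0]] -> [0.417 0.004 0.069]
```

Request:
jog_arm(
  rows=[
    [[0,0,-0.1],[0,0,0]],
    [[-0.06,0,-0.3],[0,0,0]],
    [[-0.144,0.005,-0.5],[0,0,0]],
    [[-0.144,0.005,-0.592],[0,0,0]],
    [[-0.144,0.005,-0.592],[0,0,0]],
  ],
)

```text
t: 4.6
tool_pos: [0.5221, 0.3612, 0.1244]
orientation: [-3.089, -0.562, -0.01]
force: [2.0, -0.1, -1.7]
opening: 0.0237
gripper_force: 60.0
```

Request:
jog_arm(
  rows=[
    [[-0.14,0.19,-0.02],[0,0,0.025]],
    [[-0.3,0.4,-0.04],[0,0,0.055]],
    [[-0.45,0.6,-0.06],[0,0,0.08]],
    [[-0.6,0.8,-0.08],[0,0,0.11]],
    [[-0.715,0.959,-0.097],[0,0,0.136]],
  ],
)

```text
t: 5.1
tool_pos: [0.4518, 0.128, 0.1373]
orientation: [3.133, 0.226, -0.005]
force: [1.2, -0.8, -0.3]
opening: 0.0237
gripper_force: 60.0
```

Request:
jog_arm(
  rows=[
    [[-0.1,0.2,-0.02],[0,0,0.025]],
    [[-0.19,0.4,-0.04],[0,0,0.05]],
    [[-0.272,0.597,-0.053],[0,0,0.074]],
    [[-0.272,0.597,-0.053],[0,0,0.074]],
    [[-0.272,0.597,-0.053],[0,0,0.074]],
  ],
)

```text
t: 5.6
tool_pos: [0.4166, 0.0033, 0.1487]
orientation: [-3.141, -0.042, 0.003]
force: [0.6, 0.3, -0.7]
opening: 0.0235
gripper_force: 60.0
```

Request:
jog_arm(
  rows=[
    [[0,0,0.2],[0,0,0]],
    [[0,0,0.405],[0,0,0]],
    [[0,0,0.405],[0,0,0]],
    [[0,0,0.405],[0,0,0]],
    [[0,0,0.405],[0,0,0]],
  ],
)

```text
t: 6.1
tool_pos: [0.4187, 0.0046, 0.0708]
orientation: [3.141, 0.049, 0.003]
force: [-0.0, -0.1, -1.0]
opening: 0.0239
gripper_force: 60.0
```

```bash
python3 - <<'E'
from p import *
import pickle
t,s=cams(); pickle.dump((t,s),open("c.pkl","wb"))
C=cv2.resize(t["frame"][130:270,270:410,::-1],(400,400),interpolation=0); D=cv2.resize(s["frame"][150:270,280:400,::-1],(400,400),interpolation=0)
cv2.imwrite("pics/c.png",np.hstack([C,D]))
st=show(); print(st["orientation"],Ro.from_rotvec(st["orientation"]).as_matrix()[:,0].round(4))
E
```

```text
{'t': 6.2, 'tool_pos': [0.4191, 0.0042, 0.0712], 'q': [-0.1124, -0.2579, 2.1364, 0.0, 1.2595, 1.428], 'force': [-0.5816, 0.2833, -1.6089], 'wrist_torque': [0.023, 0.0772, 0.016], 'opening': 0.0235, 'gripper_force': 59.9945}
[3.1408109  0.04771141 0.00547292] [0.9995 0.0304 0.0035]
```

View pics/c.png

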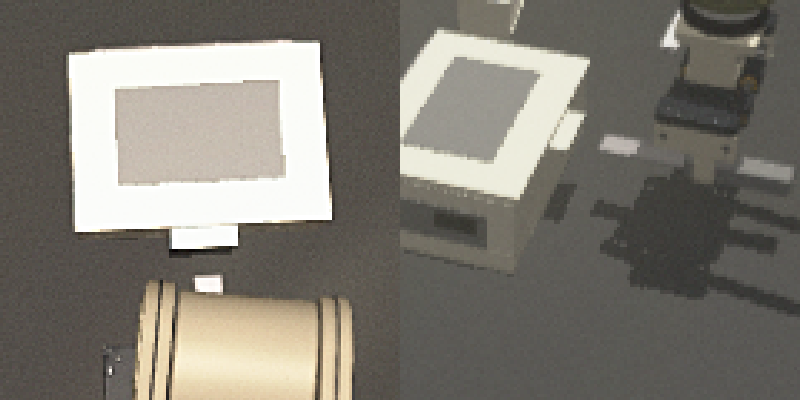

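Top crop: blade end at (208,275), tab front edge at (171–238,247); side crop: blade end at (600,144), tab corners (585,114)/(572,148).

```bash
python3 - <<'E'
from h import *
import pickle
t,s=pickle.load(open("c.pkl","rb"))
a=lambda x,y:(270+x/2.857,130+y/2.857); b=lambda x,y:(280+(x-400)/3.333,150+y/3.333)
print("tip",tri(t,a(208,275),s,b(600.5,144)))
print("pred px of tip at expected",proj(t,[.5161,.0072,.0797]),a(208,275),proj(s,[.5161,.0072,.0797]),b(600.5,144))
print("tab",tri(t,a(204.5,247),s,b(577,131)), tri(t,a(171,248),s,b(572,148)),tri(t,a(238,245),s,b(584,115)))
# dump side pixels near tip
g=cv2.cvtColor(s["frame"],cv2.COLOR_RGB2GRAY)
print(g[186:200,334:352])
g=cv2.cvtColor(t["frame"],cv2.COLOR_RGB2GRAY)
print(g[210:233,336:352])
E
```

```text
tip (array([0.51787623, 0.00489693, 0.07581135]), np.float64(0.0003375197067921775))
pred px of tip at expected [341.97234523 226.72351476] (342.8036401820091, 226.25481274063702) [340.58178152 192.77939931] (340.15601560156017, 193.2043204320432)
tab (array([0.5412057 , 0.00770163, 0.08714463]), np.float64(0.000758346779505645)) (array([0.53857653, 0.03729946, 0.08980138]), np.float64(0.004849442636342071)) (array([ 0.54331632, -0.02237922,  0.08415264]), np.float64(0.0003809886232262266))
[[145  96  95  96  94  95  94  94  96  96  95  93  96  93  95  92  96  92]
 [ 98  93  93  96  95  93  98  96  94  95  94  96  95  94  96  93  95  93]
 [103  93  93  95  95  93  96  96  95  96  93  93  93  93  93  94  91  95]
 [108  96  97  93  94  93  95 101 100  99  97  96  95  95  97  92  93  92]
 [ 99  96  94  96  97  94  98 130 142 137 125 115 117  99 100  94  94  94]
 [ 96  96  97  95  96  95 109 168 182 184 180 165 162 137 135 125 114 106]
 [ 96  97  94  95  96  96 135 185 183 183 184 184 183 180 182 178 165 148]
 [ 97  94  96  93  93 109 171 186 187 187 184 185 183 179 181 182 179 162]
 [ 9
[... 1288 characters left out ...]
  92  87  91  88  91  93  87]
 [ 87  89  89  93  86  87  92  88  95  90  92  89  95  91  89  89]
 [ 88  88  86  86  85  86  89  86  86  85  81  87  95  90  85  79]
 [ 86  81  75  77  73  80  82  86  91  98 107  96  77  87  90  83]
 [ 87  92 168 168 168 173 178 182 190 203 207 140  79  89  91  87]
 [ 83 134 255 255 255 255 255 255 255 255 255 176  73  84  90  87]
 [ 84 108 247 255 251 250 250 248 248 252 255 182  68  81  90  85]
 [ 78  84 247 255 249 248 248 244 247 250 254 207  71  80  90  89]
 [ 77  80 240 255 255 253 253 250 251 254 255 230  70  86  90  88]
 [ 84  82 179 225 255 255 254 253 250 254 255 220  66  78  85  83]
 [131 120 110 102  96  93 133 128 122 139 174 159  82  87  86  91]]
```

Request:
jog_arm(
  rows=[
    [[0.07,0,0.005],[0,0,0]],
    [[0.14,0,0.005],[0,0,0]],
    [[0.2,0,0.005],[0,0,0]],
    [[0.25,0,0.005],[0,0,0]],
    [[0.25,0,0.005],[0,0,0]],
  ],
)

```text
t: 6.7
tool_pos: [0.4691, 0.0055, 0.0694]
orientation: [3.141, 0.047, 0.004]
force: [-0.8, -0.4, -1.4]
opening: 0.0236
gripper_force: 60.0
```

Request:
jog_arm(
  rows=[
    [[0.04,0,0],[0,0,0]],
    [[0.08,0,0],[0,0,0]],
    [[0.115,0,0],[0,0,0]],
    [[0.115,0,0],[0,0,0]],
    [[0.115,0,0],[0,0,0]],
  ],
)

```text
t: 7.2
tool_pos: [0.4901, 0.0063, 0.0679]
orientation: [-3.141, -0.047, 0.001]
force: [1.0, -0.3, -1.9]
opening: 0.0233
gripper_force: 60.0
```

```bash
python3 - <<'E'
from p import *
show()
E
```

```text
{'t': 7.2, 'tool_pos': [0.4901, 0.0063, 0.0679], 'q': [-0.0919, -0.0379, 1.9466, -0.0, 1.2334, 1.4492], 'force': [0.9769, -0.3097, -1.9176], 'wrist_torque': [-0.0106, 0.0775, 0.0204], 'opening': 0.0233, 'gripper_force': 59.9942}
```

Request:
jog_arm(
  rows=[
    [[0.001,0,-0.035],[0,0,0]],
    [[0.002,0,-0.07],[0,0,0]],
    [[0.005,0,-0.11],[0,0,0]],
    [[0.011,0,-0.151],[0,0,0]],
    [[0.02,0,-0.191],[0,0,0]],
  ],
)

```text
t: 7.7
tool_pos: [0.4943, 0.0064, 0.1072]
orientation: [3.141, 0.047, 0.0]
force: [-2.3, 0.1, -2.8]
opening: 0.0233
gripper_force: 60.0
```

```bash
python3 - <<'E'
from p import *
t,s=cams()
C=cv2.resize(t["frame"][130:270,270:410,::-1],(400,400),interpolation=0); D=cv2.resize(s["frame"][130:250,260:380,::-1],(400,400),interpolation=0)
cv2.imwrite("pics/d.png",np.hstack([C,D]))
st=show(); print(Ro.from_rotvec(st["orientation"]).as_matrix()[:,0].round(4))
E
```

```text
{'t': 7.8, 'tool_pos': [0.4957, 0.0063, 0.1082], 'q': [-0.0908, -0.0748, 1.9032, 0.0, 1.3101, 1.4502], 'force': [-0.0673, 0.7067, -2.2351], 'wrist_torque': [0.0765, 0.0306, 0.0011], 'opening': 0.0236, 'gripper_force': 59.9945}
[0.9996 0.0297 0.0031]
```

View pics/d.png

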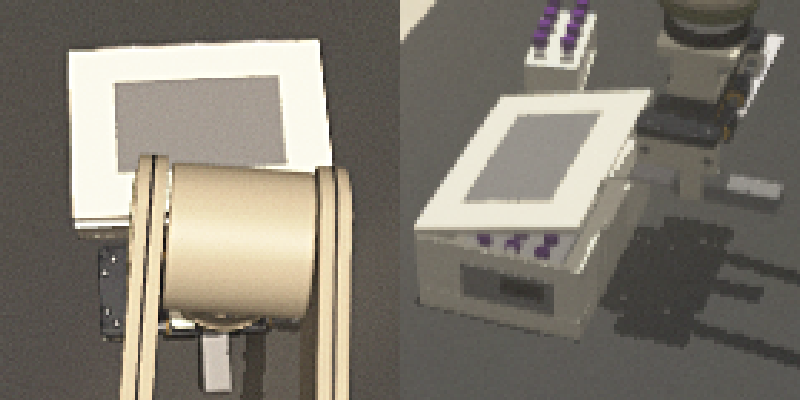

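Side crop shows the cover lifted about 0.25 rad on the blade (front edge at (650,95)), with the gripper clear in front of it.

Request:
jog_arm(
  rows=[
    [[0.011,0,-0.04],[0,0,0]],
    [[0.029,0,-0.091],[0,0,0]],
    [[0.051,0,-0.141],[0,0,0]],
    [[0.078,0,-0.189],[0,0,0]],
    [[0.108,0,-0.235],[0,0,0]],
  ],
)

```text
t: 8.3
tool_pos: [0.5165, 0.007, 0.1544]
orientation: [3.141, 0.047, 0.001]
force: [-0.0, 0.4, -2.9]
opening: 0.024
gripper_force: 60.0
```

Request:
jog_arm(
  rows=[
    [[0.033,0,-0.043],[0,0,0]],
    [[0.07,0,-0.084],[0,0,0]],
    [[0.11,0,-0.121],[0,0,0]],
    [[0.153,0,-0.155],[0,0,0]],
    [[0.199,0,-0.186],[0,0,0]],
  ],
)

```text
t: 8.8
tool_pos: [0.5565, 0.0082, 0.1913]
orientation: [3.141, 0.047, 0.001]
force: [-1.1, -0.3, -1.6]
opening: 0.0235
gripper_force: 60.0
```

```bash
python3 - <<'E'
from p import *
t,s=cams()
C=cv2.resize(t["frame"][130:270,270:410,::-1],(400,400),interpolation=0); D=cv2.resize(s["frame"][90:230,260:400,::-1],(400,400),interpolation=0)
cv2.imwrite("pics/e.png",np.hstack([C,D]))
st=show(); print(Ro.from_rotvec(st["orientation"]).as_matrix()[:,0].round(4))
E
```

```text
{'t': 8.9, 'tool_pos': [0.5575, 0.0081, 0.1919], 'q': [-0.0774, 0.0269, 1.646, 0.0001, 1.4659, 1.4636], 'force': [0.6336, 0.2235, -1.3301], 'wrist_torque': [0.0611, -0.0273, -0.0428], 'opening': 0.0237, 'gripper_force': 59.9944}
[0.9996 0.0297 0.0028]
```

View pics/e.png

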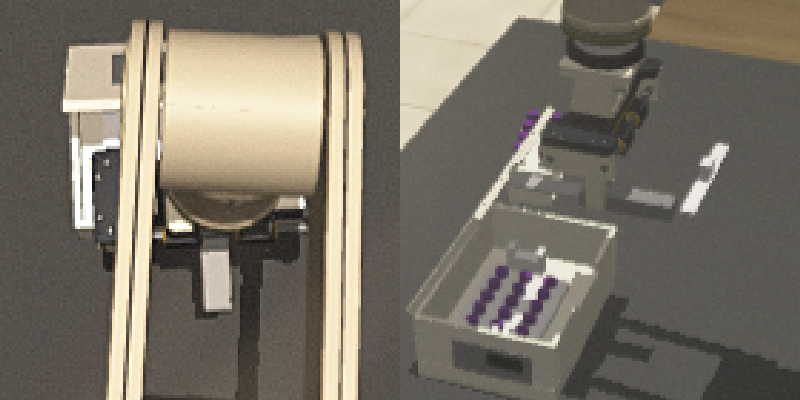

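The cover stands at about 1.0 rad (edge-on in the side crop from (478,215) to (550,110)), blade tip under it and gripper clear.

Request:
jog_arm(
  rows=[
    [[0.036,0,-0.02],[0,0,0]],
    [[0.072,0,-0.039],[0,0,0]],
    [[0.098,0,-0.05],[0,0,0]],
    [[0.123,0,-0.06],[0,0,0]],
    [[0.14,0,-0.064],[0,0,0]],
  ],
)

```text
t: 9.4
tool_pos: [0.5814, 0.009, 0.2024]
orientation: [-3.141, -0.047, 0.01]
force: [-22.2, -0.9, 1.9]
opening: 0.0234
gripper_force: 60.0
```

Request:
jog_arm(
  rows=[
    [[0.01,0,-0.004],[0,0,0]],
    [[0.02,0,-0.007],[0,0,0]],
    [[0.02,0,-0.007],[0,0,0]],
  ],
)

```text
t: 9.7
tool_pos: [0.582, 0.0091, 0.2018]
orientation: [-3.141, -0.046, 0.023]
force: [-25.6, -1.5, 0.7]
opening: 0.0236
gripper_force: 60.0
```

Request:
jog_arm(
  rows=[
    [[-0.1,0,0.02],[0,0,0]],
    [[-0.3,0,0.03],[0,0,0]],
    [[-0.5,0,0.03],[0,0,0]],
    [[-0.65,0,0.03],[0,0,0]],
    [[-0.65,0,0.03],[0,0,0]],
  ],
)

```text
t: 10.2
tool_pos: [0.4552, 0.0054, 0.1985]
orientation: [3.141, 0.047, -0.001]
force: [0.7, 0.1, -1.7]
opening: 0.0233
gripper_force: 60.0
```

```bash
python3 - <<'E'
from p import *
import pickle
t,s=cams(); pickle.dump((t,s),open("f.pkl","wb"))
C=cv2.resize(t["frame"][110:270,270:410,::-1],(350,400),interpolation=0); D=cv2.resize(s["frame"][70:230,240:420,::-1],(450,400),interpolation=0)
cv2.imwrite("pics/f.png",np.hstack([C,D]))
st=show(); print(Ro.from_rotvec(st["orientation"]).as_matrix()[:,0].round(4))
plan([([.48,.27,.15],rot(.36)),([.48,.27,.03],rot(.36))])
E
```

```text
{'t': 10.3, 'tool_pos': [0.4581, 0.0052, 0.1994], 'q': [-0.1006, -0.2567, 1.894, 0.0001, 1.502, 1.4407], 'force': [0.755, 0.6036, -0.7907], 'wrist_torque': [0.0602, 0.0415, -0.0371], 'opening': 0.0236, 'gripper_force': 59.9944}
[0.9996 0.0295 0.0023]
5 x [[0.112, -1.0, 0.187], [0.0, -0.001, -0.159]] -> [0.475 0.206 0.162]
3 x [[0.114, -0.301, 0.06], [0.0, -0.0, -0.051]] -> [0.48 0.27 0.15]
4 x [[-0.0, -0.001, 0.6], [0.0, -0.0, -0.0]] -> [0.48 0.27 0.03]
```

View pics/f.png

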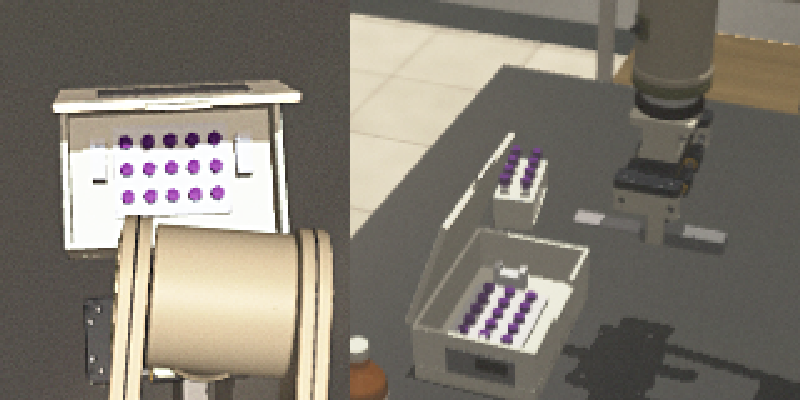

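The cover stands fully open on its own; saddles appear at about (99,160) and (244,155) in the top crop; lever still level in the grip. Laying it down to the left.

Request:
jog_arm(
  rows=[
    [[0.022,-0.2,0.037],[0,0,-0.032]],
    [[0.045,-0.4,0.075],[0,0,-0.064]],
    [[0.067,-0.6,0.11],[0,0,-0.095]],
    [[0.09,-0.8,0.15],[0,0,-0.127]],
    [[0.112,-1.0,0.187],[0,0,-0.159]],
  ],
)

```text
t: 10.8
tool_pos: [0.4754, 0.208, 0.1611]
orientation: [-3.11, -0.441, -0.002]
force: [0.0, -0.5, -0.4]
opening: 0.0236
gripper_force: 60.0
```

Request:
jog_arm(
  rows=[
    [[0.057,-0.15,0.03],[0,0,-0.025]],
    [[0.114,-0.3,0.06],[0,0,-0.051]],
    [[0.114,-0.3,0.06],[0,0,-0.051]],
    [[0.114,-0.3,0.06],[0,0,-0.051]],
  ],
)

```text
t: 11.2
tool_pos: [0.4799, 0.2707, 0.1487]
orientation: [3.09, 0.564, -0.001]
force: [-0.5, 0.6, -1.4]
opening: 0.0234
gripper_force: 60.0
```

Request:
jog_arm(
  rows=[
    [[0,0,0.2],[0,0,0]],
    [[0,0,0.4],[0,0,0]],
    [[0,0,0.6],[0,0,0]],
    [[0,0,0.62],[0,0,0]],
    [[0,0,0.62],[0,0,0]],
  ],
)

```text
t: 11.7
tool_pos: [0.4791, 0.2688, 0.0249]
orientation: [3.091, 0.56, -0.004]
force: [0.8, 0.0, -0.6]
opening: 0.0233
gripper_force: 60.0
```

```bash
python3 - <<'E'
from p import *
for i in range(2): imaging.read_camera("top")
show();plan([([.48,.27,.0025],rot(.36))])
E
```

```text
{'t': 11.8, 'tool_pos': [0.4815, 0.2702, 0.0279], 'q': [0.4185, 0.1768, 1.802, -0.0001, 1.1591, 1.6306], 'force': [0.1382, 0.3231, -0.8449], 'wrist_torque': [-0.027, -0.0127, -0.0194], 'opening': 0.0231, 'gripper_force': 59.9945}
2 x [[-0.008, -0.002, 0.127], [-0.0, -0.002, -0.001]] -> [0.48  0.27  0.002]
```

Request:
jog_arm(
  rows=[
    [[0,0,0.05],[0,0,0]],
    [[0,0,0.1],[0,0,0]],
    [[0,0,0.118],[0,0,0]],
    [[0,0,0.118],[0,0,0]],
    [[0,0,0.118],[0,0,0]],
  ],
)

```text
t: 12.3
tool_pos: [0.4794, 0.2699, 0.0016]
orientation: [3.091, 0.562, -0.0]
force: [0.2, -0.0, -0.9]
opening: 0.0234
gripper_force: 60.0
```

Request:
jog_arm(
  rows=[
    [[0,0,0.005],[0,0,0]],
    [[0,0,0.005],[0,0,0]],
    [[0,0,0.005],[0,0,0]],
  ],
)

```text
t: 12.6
tool_pos: [0.4795, 0.2699, 0.0015]
orientation: [3.091, 0.562, -0.0]
force: [-5.3, -2.0, 9.7]
opening: 0.0236
gripper_force: 60.0
```

Request:
jog_arm(
  rows=[
    [[0,0,-0.003],[0,0,0]],
    [[0,0,-0.003],[0,0,0]],
    [[0,0,-0.003],[0,0,0]],
    [[0,0,-0.003],[0,0,0]],
    [[0,0,-0.003],[0,0,0]],
  ],
  hand=-1,
)

```text
t: 13.1
tool_pos: [0.4794, 0.2698, 0.0011]
orientation: [3.091, 0.562, -0.0]
force: [0.1, 0.1, 0.2]
opening: 0.0591
gripper_force: 0.0
```

Request:
jog_arm(
  rows=[
    [[0,0,-0.1],[0,0,0]],
    [[0,0,-0.3],[0,0,0]],
    [[0,0,-0.55],[0,0,0]],
    [[0,0,-0.8],[0,0,0]],
    [[0,0,-1.0],[0,0,0]],
  ],
)

```text
t: 13.6
tool_pos: [0.4799, 0.2701, 0.2046]
orientation: [-3.09, -0.562, -0.004]
force: [0.8, 0.6, 0.4]
opening: 0.0922
gripper_force: 0.0
```

```bash
python3 - <<'E'
from p import *
import pickle
t,s=pickle.load(open("f.pkl","rb"))
print(rot(0,.52).as_matrix().round(2))
plan([([.50,-.05,.2],rot(.15,.2)),([.527,-.3665,.12],rot(0,.5236)),([.528,-.3665,.015],rot(0,.5236))])
g=cv2.cvtColor(t["frame"],cv2.COLOR_RGB2GRAY)
print(g[160:188,300:318]); print(g[160:188,358:376])
E
```

```text
[[ 0.87  0.    0.5 ]
 [ 0.   -1.    0.  ]
 [ 0.5   0.   -0.87]]
5 x [[-0.306, 1.0, 0.014], [-0.009, 0.082, 0.087]] -> [0.493 0.061 0.202]
4 x [[-0.089, 0.55, -0.001], [-0.005, 0.043, 0.046]] -> [ 0.5  -0.05  0.2 ]
5 x [[-0.114, 1.0, 0.235], [-0.021, 0.13, 0.057]] -> [ 0.517 -0.25   0.15 ]
4 x [[-0.043, 0.585, 0.146], [-0.012, 0.076, 0.033]] -> [ 0.527 -0.366  0.12 ]
4 x [[-0.258, 0.001, 0.457], [-0.0, -0.0, -0.0]] -> [ 0.528 -0.367  0.015]
[[167 167 165 165 165 166 166 170 166 166 162 165 164 169 172 170 168 164]
 [169 165 166 168 167 170 160 163 167 165 170 169 167 163 170 175 176 172]
 [165 162 165 166 165 163 166 167 173 169 170 166 168 167 169 170 176 177]
 [166 166 165 167 166 165 167 167 169 168 167 167 167 165 167 168 171 178]
 [170 168 169 166 165 165 172 170 168 169 168 166 170 167 167 175 171 162]
 [167 166 169 167 166 168 175 172 174 172 176 175 166 165 172 180 181 128]
 [170 166 170 168 163 160 184 180 173 176 181 176 164 163 164 174 171 115]
 [167 167 169 169 163 162 182 180 160 167 163 167 136 168 165 174 163  84]
 [165 163 166 159 159 161 208 213 163 166 191 185 149 15
[... 2845 characters left out ...]
235 243 253 252 251 251]
 [255 255 252 253 255 255  94  57  65  61  60  55 124 252 254 251 251 251]
 [254 253 252 252 254 255 141  96 130 135 128 138 223 255 252 251 252 251]
 [252 252 252 252 253 255 248 235 255 255 255 255 255 254 252 251 251 251]
 [253 253 252 252 251 253 255 255 255 255 255 255 253 252 252 251 251 251]
 [255 255 253 252 251 251 252 252 252 251 251 251 251 251 251 251 251 251]
 [244 255 255 253 251 252 251 251 251 251 252 251 251 251 251 251 251 251]
 [124 205 255 253 251 251 251 251 251 251 251 251 251 251 252 251 251 251]
 [112 163 255 254 251 251 251 251 251 251 251 251 251 251 251 252 251 251]
 [119 165 255 254 252 251 251 251 251 251 251 251 251 251 251 251 251 251]]
```

Request:
jog_arm(
  rows=[
    [[-0.06,0.2,0],[-0.002,0.016,0.017]],
    [[-0.12,0.4,0],[-0.004,0.032,0.035]],
    [[-0.18,0.6,0.01],[-0.006,0.05,0.052]],
    [[-0.25,0.8,0.01],[-0.008,0.066,0.07]],
    [[-0.306,1.0,0.014],[-0.009,0.082,0.087]],
  ],
  hand=-1,
)

```text
t: 14.1
tool_pos: [0.4923, 0.0596, 0.1985]
orientation: [-3.107, -0.346, -0.205]
force: [-0.4, 0.1, 0.4]
opening: 0.0932
gripper_force: 0.0
```

Request:
jog_arm(
  rows=[
    [[-0.03,0.18,0],[-0.002,0.014,0.015]],
    [[-0.06,0.36,0],[-0.003,0.028,0.03]],
    [[-0.089,0.55,0],[-0.005,0.043,0.046]],
    [[-0.089,0.55,0],[-0.005,0.043,0.046]],
  ],
)

```text
t: 14.5
tool_pos: [0.4992, -0.0542, 0.1966]
orientation: [-3.107, -0.225, -0.308]
force: [-0.2, 0.6, 0.4]
opening: 0.0933
gripper_force: 0.0
```

Request:
jog_arm(
  rows=[
    [[-0.023,0.2,0.047],[-0.004,0.026,0.011]],
    [[-0.046,0.4,0.094],[-0.008,0.052,0.023]],
    [[-0.068,0.6,0.141],[-0.013,0.078,0.034]],
    [[-0.09,0.8,0.19],[-0.017,0.104,0.046]],
    [[-0.114,1.0,0.235],[-0.021,0.13,0.057]],
  ],
)

```text
t: 15.0
tool_pos: [0.5167, -0.2508, 0.1463]
orientation: [-3.072, -0.086, -0.629]
force: [0.9, 0.5, 0.3]
opening: 0.0931
gripper_force: 0.0
```

Request:
jog_arm(
  rows=[
    [[-0.02,0.3,0.07],[-0.006,0.04,0.017]],
    [[-0.043,0.585,0.146],[-0.012,0.076,0.033]],
    [[-0.043,0.585,0.146],[-0.012,0.076,0.033]],
    [[-0.043,0.585,0.146],[-0.012,0.076,0.033]],
    [[-0.043,0.585,0.146],[-0.012,0.076,0.033]],
  ],
)

```text
t: 15.5
tool_pos: [0.5264, -0.3659, 0.1165]
orientation: [-3.034, 0.0, -0.808]
force: [-0.0, 1.2, -0.6]
opening: 0.0933
gripper_force: 0.0
```

```bash
python3 - <<'E'
from p import *
import pickle
t,s=pickle.load(open("f.pkl","rb"))
L=onz(t,309.7,181,.056);R=onz(t,367.2,178.4,.056)
print("saddles",L,R,(L+R)/2)
o=np.array([.6642,.0116,.056]);d=np.array([.99955,.03,0]);e=np.array([-.03,.99955,0])
for k in(.078,-.078): print("exp",proj(t,o+k*e),proj(t,o+k*e-.014*d),proj(t,o+k*e-.020*d))
t,s=cams("g"); pickle.dump((t,s),open("g.pkl","wb"))
# bar's left/right ends & lever re-measure
from m import blob
r=blob(s,340,120,390,175,140); print("bar side",r[0],r[1],r[2],r[4])
print("lever top",blob(t,205,205,280,270,110)[0::3])
st=show(); print(Ro.from_rotvec(st["orientation"]).as_matrix().round(3).tolist())
plan([([.528,-.3665,.05],rot(0,.5236)),([.528,-.3665,.015],rot(0,.5236))])
D=cv2.resize(s["frame"][90:190,300:440,::-1],(560,400),interpolation=0)
cv2.imwrite("pics/g.png",D)
E
```

```text
saddles [0.64214107 0.08805028 0.056     ] [ 0.64595486 -0.06441309  0.056     ] [0.64404796 0.0118186  0.056     ]
exp [309.00201912 173.73285191] [309.24950382 178.89105598] [309.35594839 181.10793761]
exp [367.63561186 170.81272934] [367.99666452 175.95231041] [368.15160954 178.16118289]
bar side [365.50000191 151.50000191] (5.81377649307251, 27.280029296875) 26.56505012512207 115
lever top (array([241.44520569, 240.52054596]), array([[225.68492889, 212.49315071],
       [234.89041138, 209.04109383],
       [257.20548248, 268.54794312],
       [248.        , 272.        ]]))
{'t': 15.6, 'tool_pos': [0.527, -0.3653, 0.1173], 'q': [-0.9261, -0.0143, 1.925, 0.5071, 0.9635, 0.4056], 'force': [-0.7781, 0.5943, -0.0965], 'wrist_torque': [0.0647, 0.3079, -0.0162], 'opening': 0.0933, 'gripper_force': 0.0}
[[0.867, 0.002, 0.498], [0.001, -1.0, 0.001], [0.498, -0.0, -0.867]]
3 x [[-0.163, 0.006, 0.294], [-0.001, 0.001, 0.001]] -> [ 0.528 -0.366  0.05 ]
2 x [[-0.088, 0.0, 0.152], [0.0, 0.0, -0.0]] -> [ 0.528 -0.366  0.015]
```

View pics/g.png

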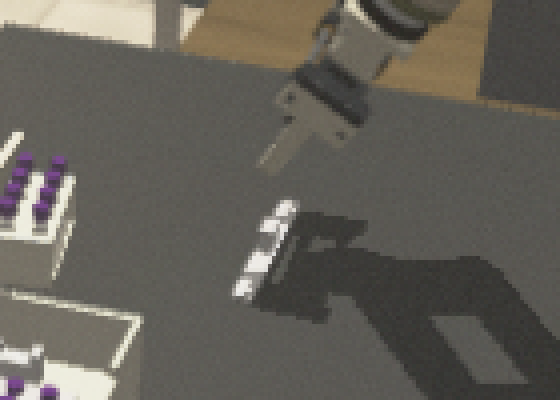

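The gripper, tilted 30°, hangs above the bar (side crop: bar (237,295)–(290,205), finger at (280,150)). Descending.

Request:
jog_arm(
  rows=[
    [[-0.08,0.006,0.15],[0,0,0]],
    [[-0.163,0.006,0.294],[0,0,0]],
    [[-0.21,0.006,0.38],[0,0,0]],
    [[-0.249,0.006,0.444],[0,0,0]],
    [[-0.249,0.006,0.444],[0,0,0]],
  ],
)

```text
t: 16.1
tool_pos: [0.5274, -0.3662, 0.0139]
orientation: [-3.034, -0.001, -0.808]
force: [-0.1, -0.3, 0.6]
opening: 0.0929
gripper_force: 0.0
```

Request:
jog_arm(
  rows=[
    [[0,0,0],[0,0,0]],
    [[0,0,0],[0,0,0]],
    [[0,0,0],[0,0,0]],
    [[0,0,0],[0,0,0]],
    [[0,0,0],[0,0,0]],
  ],
  hand=1,
  squeeze=40,
)

```text
t: 16.6
tool_pos: [0.5275, -0.3682, 0.0157]
orientation: [3.034, 0.0, 0.81]
force: [0.1, 0.9, 0.5]
opening: 0.0574
gripper_force: 0.0
```

Request:
jog_arm(
  rows=[
    [[0,0,0],[0,0,0]],
    [[0,0,0],[0,0,0]],
    [[0,0,0],[0,0,0]],
    [[0,0,0],[0,0,0]],
    [[0,0,0],[0,0,0]],
  ],
)

```text
t: 17.1
tool_pos: [0.5274, -0.3679, 0.015]
orientation: [-3.035, 0.0, -0.81]
force: [0.1, 0.4, 0.0]
opening: 0.0255
gripper_force: 40.0
```

```bash
python3 - <<'E'
from p import *
show()
plan([([.5275,-.368,.14],rot(0,.5236)),([.505,.0068,.15],rot(.03,.5236)),([.6676,.0117,.115],rot(.03,.5236))],extra=2)
E
```

```text
{'t': 17.1, 'tool_pos': [0.5274, -0.3679, 0.015], 'q': [-0.9282, 0.1556, 1.9621, 0.5979, 0.7871, 0.2641], 'force': [0.0539, 0.4, 0.0409], 'wrist_torque': [0.1038, 0.2758, 0.0889], 'opening': 0.0255, 'gripper_force': 39.9973}
5 x [[0.312, 0.001, -0.541], [0.0, 0.001, -0.0]] -> [ 0.528 -0.368  0.14 ]
5 x [[-0.039, -1.0, -0.053], [0.005, 0.0, -0.009]] -> [ 0.516 -0.168  0.145]
5 x [[-0.021, -0.875, -0.04], [0.005, 0.0, -0.008]] -> [0.505 0.007 0.15 ]
5 x [[0.617, 0.001, 0.558], [-0.0, 0.0, 0.0]] -> [0.668 0.012 0.115]
```

Request:
jog_arm(
  rows=[
    [[0.04,0,-0.07],[0,0,0]],
    [[0.12,0,-0.2],[0,0,0]],
    [[0.22,0,-0.37],[0,0,0]],
    [[0.312,0,-0.54],[0,0,0]],
    [[0.312,0,-0.54],[0,0,0]],
  ],
)

```text
t: 17.6
tool_pos: [0.5304, -0.3715, 0.1492]
orientation: [3.023, 0.003, 0.819]
force: [1.1, -0.9, 0.8]
opening: 0.0256
gripper_force: 40.0
```

Request:
jog_arm(
  rows=[
    [[-0.005,-0.15,-0.01],[0,0,0]],
    [[-0.015,-0.36,-0.02],[0.002,0,-0.003]],
    [[-0.023,-0.58,-0.03],[0.003,0,-0.005]],
    [[-0.03,-0.8,-0.04],[0.004,0,-0.007]],
    [[-0.039,-1.0,-0.053],[0.005,0,-0.009]],
  ],
)

```text
t: 18.1
tool_pos: [0.5149, -0.1662, 0.1448]
orientation: [-3.032, -0.024, -0.808]
force: [0.5, 0.3, -1.0]
opening: 0.0257
gripper_force: 40.0
```

Request:
jog_arm(
  rows=[
    [[-0.005,-0.22,-0.01],[0.001,0,-0.002]],
    [[-0.01,-0.44,-0.02],[0.003,0,-0.004]],
    [[-0.015,-0.66,-0.03],[0.004,0,-0.006]],
    [[-0.021,-0.82,-0.04],[0.005,0,-0.008]],
    [[-0.021,-0.875,-0.04],[0.005,0,-0.008]],
  ],
)

```text
t: 18.6
tool_pos: [0.5046, 0.0098, 0.1502]
orientation: [-3.026, -0.051, -0.808]
force: [-0.0, -0.2, -1.1]
opening: 0.0257
gripper_force: 40.0
```

```bash
python3 - <<'E'
from p import *
import pickle
t,s=cams(); pickle.dump((t,s),open("i.pkl","wb"))
st=show(); print(Ro.from_rotvec(st["orientation"]).as_matrix().round(3).tolist())
plan([([.6676,.0117,.115],rot(.03,.5236))],extra=2)
e=np.array([-.03,.99955,0]);P=np.array(st["tool_pos"])+[-.0034,0,-.015]
for k in(.09,-.09):
  for dx in(-.01,.01): print(proj(t,P+k*e+[dx,0,.008]),proj(s,P+k*e+[dx,0,.008]))
E
```

```text
{'t': 18.7, 'tool_pos': [0.5049, 0.0088, 0.15], 'q': [-0.1548, -0.6678, 2.3645, 0.1167, 0.9341, 1.3371], 'force': [0.312, 0.1303, -1.3132], 'wrist_torque': [-0.0171, 0.3068, 0.0473], 'opening': 0.0254, 'gripper_force': 39.9972}
[[0.866, 0.034, 0.498], [0.029, -0.999, 0.017], [0.498, -0.0, -0.867]]
5 x [[0.618, 0.013, 0.557], [-0.001, 0.001, 0.002]] -> [0.668 0.012 0.115]
[305.57993955 235.72520859] [341.06229315 195.73046878]
[305.44649207 227.51762805] [334.44842383 194.2357314 ]
[379.5485544  231.84345769] [356.30170139 162.52121471]
[379.21177646 223.67258893] [350.25922271 161.2842536 ]
```

```bash
python3 - <<'E'
from p import *
import pickle
t,s=pickle.load(open("i.pkl","rb"))
g=cv2.cvtColor(t["frame"],cv2.COLOR_RGB2GRAY)
print(g[218:242,302:316]);print(g[214:238,368:384])
g=cv2.cvtColor(s["frame"],cv2.COLOR_RGB2GRAY); print(g[186:204,328:346])
E
```

```text
[[ 78  80  82  85  76  87  81  81  78  83  77  81  80  78]
 [ 77  80  84  79  81  81  79  78  82  81  87  87  84  81]
 [ 82  80  83  84  80  75  85  83  82  80  79  78  81  93]
 [ 77  86  86  80  85  81  80  78  85  78  80  79  77  82]
 [ 81  84  81  75  83  84  82  83  81  81  81  82  83  82]
 [ 83  76  74  83  81  78  79  82  80  82  82  79  84  82]
 [ 78  82  81  83  80  77  82  81  76  74  73  79  80  81]
 [ 77  85  83  78  81  74  73  77  73  71  63  67  70  63]
 [ 84  80  77  81  73  80  94  91  99 123 130 141 142 164]
 [ 81  76  73  77 143 209 224 210 226 250 255 255 255 255]
 [ 80  82  76  97 243 255 255 255 255 255 255 255 255 255]
 [ 81  81  75  88 223 255 255 254 253 253 253 252 252 252]
 [ 80  80  73  84 200 255 255 253 253 253 252 252 252 252]
 [ 81  76  77  78 187 255 255 255 254 253 252 252 252 252]
 [ 80  83  77  84 164 252 238 230 237 254 254 252 253 253]
 [ 80  82  74  82 161 233 139 138 192 255 255 255 255 255]
 [ 80  79  72  81 148 220 170 172 168 248 255 255 255 255]
 [ 78  77  78  85 124 181 173 174 158  76  64  44  43  31]
 [ 72  78 103 141 148 163 178 183 157 
[... 2576 characters left out ...]
177 132  97  90  89  92]
 [106 107 106 102  90  92  95 120 158 194 218 218 217  97  94  88  89  90]
 [108 106 107  96  89  92  98 105 103 105 105 105 118  96  93  92  88  87]
 [102 102 103  91  91  92  90  90  93 100 102 103 103  93  91  90  87  63]
 [102 101  96  91  92  93  93  93  93  90  89  90  91  88  90  91  80  62]
 [101  99  91  92  91  90  94  92  91  92  90  91  92  91  90  90  61  63]
 [103  95  91  92  92  91  91  87  90  88  91  92  90  90  91  83  61  62]
 [ 96  93  89  91  89  88  95  92  91  89  92  92  89  91  92  65  61  63]
 [ 86  93  89  91  89  91  93  89  91  89  92  90  91  90  83  61  64  63]
 [ 92  93  92  90  89  96  90  89  87  89  91  93  91  87  64  61  65  63]]
```

Request:
jog_arm(
  rows=[
    [[0.11,0.002,0.1],[0,0,0]],
    [[0.25,0.005,0.225],[0,0,0]],
    [[0.4,0.008,0.36],[0,0,0]],
    [[0.53,0.01,0.48],[0,0,0.002]],
    [[0.615,0.012,0.555],[0,0,0.002]],
  ],
)

```text
t: 19.2
tool_pos: [0.6687, 0.008, 0.1135]
orientation: [-3.028, -0.04, -0.806]
force: [-0.8, -0.5, -1.0]
opening: 0.0257
gripper_force: 40.0
```

```bash
python3 - <<'E'
from p import *
import pickle
for i in range(3): imaging.read_camera("top")
t,s=cams(); pickle.dump((t,s),open("j.pkl","wb"))
st=show(); print(Ro.from_rotvec(st["orientation"]).as_matrix().round(3).tolist())
plan([([.667,.0117,.075],rot(.03,.5236)),([.667,.0117,.0615],rot(.03,.5236))],extra=2)
C=cv2.resize(t["frame"][110:230,280:400,::-1],(400,400),interpolation=0); D=cv2.resize(s["frame"][110:230,240:360,::-1],(400,400),interpolation=0)
cv2.imwrite("pics/j.png",np.hstack([C,D]))
E
```

```text
{'t': 19.45, 'tool_pos': [0.6665, 0.0086, 0.1143], 'q': [-0.101, -0.0649, 1.9797, 0.0996, 0.7131, 1.3848], 'force': [-0.399, -0.5595, -0.0145], 'wrist_torque': [-0.0101, 0.3341, 0.0065], 'opening': 0.0259, 'gripper_force': 39.9967}
[[0.868, 0.027, 0.497], [0.023, -1.0, 0.015], [0.497, -0.002, -0.868]]
3 x [[-0.095, -0.015, 0.172], [-0.0, 0.002, -0.002]] -> [0.667 0.012 0.075]
3 x [[-0.034, -0.0, 0.058], [-0.0, 0.0, -0.0]] -> [0.667 0.012 0.062]
```

View pics/j.png

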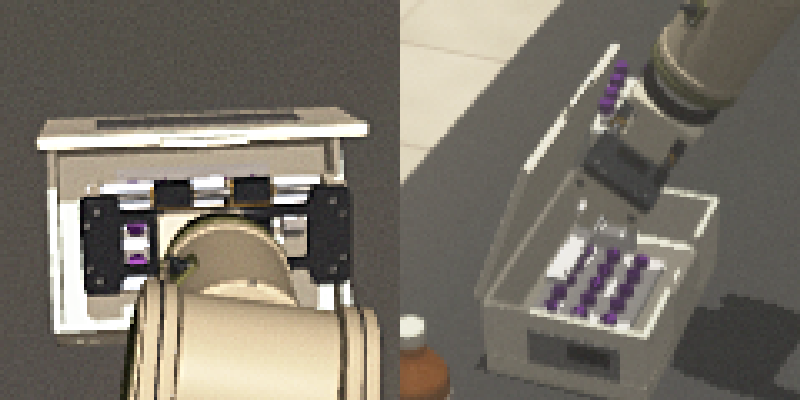

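The bar hangs over the box interior behind the gripper (top crop row ≈190), with visible clearance to the cover. Lowering with the small y correction.

Request:
jog_arm(
  rows=[
    [[-0.02,-0.015,0.03],[0,0,-0.002]],
    [[-0.05,-0.015,0.08],[0,0.001,-0.002]],
    [[-0.075,-0.015,0.13],[0,0.002,-0.002]],
    [[-0.095,-0.015,0.172],[0,0.002,-0.002]],
    [[-0.095,-0.015,0.172],[0,0.002,-0.002]],
  ],
)

```text
t: 19.95
tool_pos: [0.6659, 0.0128, 0.0726]
orientation: [-3.027, -0.047, -0.806]
force: [-0.1, -0.2, -0.9]
opening: 0.0252
gripper_force: 40.0
```

```bash
python3 - <<'E'
from p import *
for i in range(4): imaging.read_camera("top")
st=show(); print(Ro.from_rotvec(st["orientation"]).as_matrix().round(3).tolist())
plan([([.667,.0117,.0635],rot(.03,.5236))],extra=2)
s=imaging.read_camera("side"); g=cv2.cvtColor(s["frame"],cv2.COLOR_RGB2GRAY)
P=np.array(st["tool_pos"])+[-.0034,0,-.015];e=np.array([-.03,.99955,0])
for dx in(-.01,.01): print(proj(s,P+.09*e+[dx,0,.008]))
E
```

```text
{'t': 20.15, 'tool_pos': [0.6682, 0.0126, 0.0763], 'q': [-0.093, -0.0066, 2.0026, 0.1061, 0.6261, 1.3774], 'force': [0.3004, -0.1808, -0.7924], 'wrist_torque': [0.0192, 0.3218, -0.0097], 'opening': 0.0255, 'gripper_force': 39.9968}
[[0.865, 0.031, 0.501], [0.027, -1.0, 0.016], [0.502, -0.0, -0.865]]
3 x [[-0.037, 0.004, 0.052], [-0.0, -0.001, 0.001]] -> [0.667 0.012 0.064]
[288.8194361  203.85597152]
[282.8212829  202.42461851]
```

Request:
jog_arm(
  rows=[
    [[-0.012,0.003,0.018],[0,0,0]],
    [[-0.025,0.003,0.035],[0,0,0]],
    [[-0.036,0.003,0.052],[0,0,0]],
    [[-0.036,0.003,0.052],[0,0,0]],
    [[-0.036,0.003,0.052],[0,0,0]],
  ],
)

```text
t: 20.7
tool_pos: [0.6665, 0.012, 0.0626]
orientation: [-3.026, -0.047, -0.811]
force: [-0.6, -0.1, -0.6]
opening: 0.0256
gripper_force: 40.0
```

```bash
python3 - <<'E'
from p import *
for i in range(4): imaging.read_camera("top")
st=show(); plan([([.667,.0117,.0605],rot(.03,.5236))],extra=2)
E
```

```text
{'t': 20.9, 'tool_pos': [0.667, 0.012, 0.0633], 'q': [-0.0946, 0.0116, 2.0114, 0.1115, 0.5998, 1.37], 'force': [-0.2072, -0.4422, -0.6692], 'wrist_torque': [0.0068, 0.3212, 0.0146], 'opening': 0.0254, 'gripper_force': 39.9968}
3 x [[-0.007, 0.002, 0.012], [-0.0, -0.001, 0.0]] -> [0.667 0.012 0.061]
```

Request:
jog_arm(
  rows=[
    [[-0.003,0.001,0.005],[0,0,0]],
    [[-0.006,0.001,0.01],[0,0,0]],
    [[-0.006,0.001,0.01],[0,0,0]],
    [[-0.006,0.001,0.01],[0,0,0]],
  ],
)

```text
t: 21.3
tool_pos: [0.667, 0.0118, 0.0611]
orientation: [-3.026, -0.047, -0.814]
force: [1.0, 0.6, 0.4]
opening: 0.0258
gripper_force: 40.0
```

Request:
jog_arm(
  rows=[
    [[-0.002,0,0.004],[0,0,0]],
    [[-0.002,0,0.004],[0,0,0]],
    [[-0.002,0,0.004],[0,0,0]],
  ],
)

```text
t: 21.6
tool_pos: [0.6676, 0.0117, 0.061]
orientation: [-3.025, -0.047, -0.815]
force: [-1.9, -0.6, 5.0]
opening: 0.0253
gripper_force: 40.0
```

Request:
jog_arm(
  rows=[
    [[0,0,-0.003],[0,0,0]],
    [[0,0,-0.003],[0,0,0]],
    [[0,0,-0.003],[0,0,0]],
    [[0,0,-0.003],[0,0,0]],
    [[0,0,-0.003],[0,0,0]],
  ],
  hand=-0.1,
)

```text
t: 22.1
tool_pos: [0.6663, 0.0118, 0.06]
orientation: [-3.026, -0.047, -0.812]
force: [0.5, 0.4, 0.6]
opening: 0.0507
gripper_force: 0.0
```

Request:
jog_arm(
  rows=[
    [[0,0,-0.05],[0,0,0]],
    [[0,0,-0.15],[0,0,0]],
    [[-0.05,0,-0.3],[0,0,0]],
    [[-0.15,0,-0.5],[0,0,0]],
    [[-0.3,0,-0.7],[0,0,0]],
  ],
)

```text
t: 22.6
tool_pos: [0.549, 0.008, 0.152]
orientation: [-3.025, -0.047, -0.815]
force: [-0.4, -0.3, 0.7]
opening: 0.0509
gripper_force: 0.0
```

Request:
jog_arm(
  rows=[
    [[-0.15,0,-0.15],[0,0,0]],
    [[-0.3,0,-0.3],[0,0,0]],
    [[-0.45,0,-0.45],[0,0,0]],
    [[-0.45,0,-0.45],[0,0,0]],
  ],
)

```text
t: 23.0
tool_pos: [0.4551, 0.0037, 0.141]
orientation: [-3.028, -0.046, -0.801]
force: [-0.1, 0.4, -0.2]
opening: 0.0515
gripper_force: 0.0
```

Request:
jog_arm(
  rows=[
    [[0,0.2,0],[0,0,0]],
    [[0,0.4,0],[0,0,0]],
    [[0,0.6,0],[0,0,0]],
    [[0,0.8,0],[0,0,0]],
    [[0,1.0,0],[0,0,0]],
  ],
)

```text
t: 23.5
tool_pos: [0.4623, -0.198, 0.1427]
orientation: [-3.028, -0.047, -0.808]
force: [-0.0, 1.7, 0.2]
opening: 0.0509
gripper_force: 0.0
```

```bash
python3 - <<'E'
from p import *
import pickle
t,s=cams(); pickle.dump((t,s),open("k.pkl","wb"))
show()
C=cv2.resize(t["frame"][120:280,190:410,::-1],(440,320),interpolation=0); D=cv2.resize(s["frame"][130:240,250:360,::-1],(320,320),interpolation=0)
cv2.imwrite("pics/k.png",np.hstack([C,D]))
E
```

```text
{'t': 23.6, 'tool_pos': [0.4619, -0.2004, 0.1421], 'q': [-0.792, -0.5527, 2.3089, 0.43, 1.054, 0.6005], 'force': [0.0558, -0.0226, 0.0876], 'wrist_torque': [0.0517, 0.2741, 0.0189], 'opening': 0.0513, 'gripper_force': 0.0}
```

View pics/k.png

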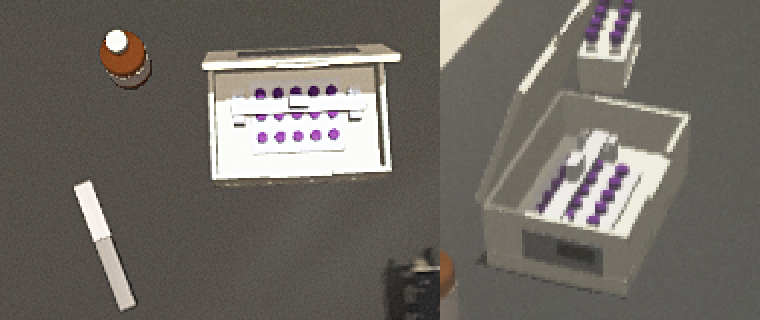

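Lever lies flat on the counter; cover stays open; bar spans both saddles (top crop (232,105)–(366,102), block at (299,101)). Numeric check of centring before handing in.

```bash
python3 - <<'E'
from p import *
import pickle
t,s=pickle.load(open("k.pkl","rb"))
o=np.array([.6642,.0116,.054]);d=np.array([.99955,.03,0]);e=np.array([-.03,.99955,0])
for k in(.09,-.09): print([proj(t,o+k*e+j*d).round(1).tolist() for j in(-.01,.01)])
print("saddle",[proj(t,o+k*e).round(1).tolist() for k in(.07,.086,-.07,-.086)], "block top", [proj(t,o+[0,0,.024]+k*e-.007*d).round(1).tolist() for k in(.013,-.013)])
g=cv2.cvtColor(t["frame"],cv2.COLOR_RGB2GRAY)
print(g[164:186,303:317]);print(g[162:184,364:380])
print(g[164:178,330:348])
E
```

```text
[[304.7, 177.8], [304.3, 170.5]]
[[372.3, 174.4], [371.8, 167.1]]
saddle [[312.0, 173.7], [306.0, 174.0], [364.6, 171.1], [370.6, 170.8]] block top [[333.8, 173.3], [343.8, 172.8]]
[[169 169 164 167 170 167 171 166 172 167 166 172 173 172]
 [168 166 169 176 176 173 174 173 174 171 162 164 179 179]
 [163 169 168 177 176 178 176 173 179 156 170 167 172 168]
 [165 166 163 182 180 163 169 165 161 140 166 163 165 168]
 [159 159 159 204 209 160 165 192 189 148 155 166 219 222]
 [210 203 200 240 252 251 255 255 255 228 204 226 255 255]
 [255 255 254 255 255 255 255 255 255 255 255 255 255 255]
 [255 253 249 254 253 252 252 252 253 253 253 253 253 253]
 [252 251 244 253 252 252 252 252 252 252 252 252 252 252]
 [252 251 228 254 253 252 252 253 252 252 252 252 252 252]
 [252 252 208 255 253 252 252 252 252 253 253 252 253 252]
 [252 252 212 255 254 253 254 255 255 255 255 255 255 255]
 [251 252 240 255 253 253 252 254 255 255 255 255 255 255]
 [252 252 244 222 225 218 200 180 163 102  74  87  97  83]
 [251 252 253 191 245 247 255 255 255 219 210 205 193 222]
 [252 252 253 241 255 255 255 255 
[... 2205 characters left out ...]
255 255 240 165 187 183]
 [206 255 255 255 152 255 255 255 255 255 255 255 255 255 255 255 255 255]
 [255 255 255 255 144 255 255 253 252 253 253 252 253 253 252 255 255 255]
 [253 253 255 255 140 255 255 255 255 255 255 255 255 255 254 253 252 252]
 [252 252 255 255 120 255 255 255 255 255 255 255 255 255 255 255 253 252]
 [252 253 255 255 111  53  34  33  33  29  56  54  67  74 195 255 254 253]
 [254 255 255 255 225 141 178 180 179 178 180 176 205 212 255 255 255 255]
 [255 255 255 255 255 255 255 255 255 255 255 255 255 255 255 255 255 255]
 [207 164 115 106  82  62  51  57  54  49  39  60 122 108  55  76  87  94]
 [112 114 151 223 217 189 100 129 130 128 120 179 221 216 184  77 125 128]]
```

```bash
python3 -c "
from plant import robot
print(robot.close_job())"
```

```text
the job is handed in; nothing more can be done
None
```

I levered the cover fully open with the blade, laid the lever flat on the counter and set the bar grip block up in both saddle notches, about 1–2 mm off centre along its length by the top camera. The job is handed in at about 24 s, with no verdict shown.

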